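# Unstack the slide cases onto their colour cradles

## Robot

A 6-joint arm with a two-finger parallel gripper is mounted at the origin on the work surface. World frame = base frame: x ahead of the robot, y to its left, z up, the work surface at z = 0. Lengths are in m, angles in degrees, forces in N, time in s.
With the tool pointing down it reaches from about 0.375 to 0.9 m from the base axis. Payload 3.1 kg.
Tool frame: the origin (TCP) lies on the centre line of the jaws, within the pads' length; the fingertips stand 22 mm ahead of it and the grasp point (between the pads) lies 3 mm ahead of it; z points along the fingers, y is the line along which they close (so a half turn about z gives the same grasp; the last joint's range is limited). The gripper opens to 87 mm and grips with 3 to 60 N. Pads are 19 mm wide; open, the fingers measure 117 mm over their backs; the gripper's body (75 mm by 190 mm) begins 51 mm behind the grasp point.
Start: joints at [-10.227, 30.224, 82.088, -0, 67.689, -10.227], TCP at [0.625, 0, 0.206] pointing down, gripper open.
Joint ranges: [-176.69, 176.69], [-43.24, 126.21], [12.49, 139.97], [-82, 262], [0, 151.66], [-163.58, 163.58]. Speed limits (degrees/s): [159.86, 159.86, 180, 180, 180, 180].

## Interface

Orientations are given as a 3x3 rotation matrix whose columns are the frame's x, y, z axes.
In Python, from rig import * gives the robot as it stands.
- The arm moves only by the shell command python3 -m jog 'ROWS'. ROWS is text: rows parted by semicolons, each of 7 numbers parted by spaces: the shift along the tool's x, y, z in mm, then the turn, a rotation vector about the tool's x, y, z in rad, then the finger opening in mm, from 0 to 87. In form: tx ty tz ax ay az fingers; .... A call has 1 to 12 rows; each row shifts and turns the commanded pose from where the row before left it, along the tool's axes as they then stand; what a row does not reach is not made up. A row lasts 1/8 s, in which the tool goes at most 62.5 mm and 10.7 degrees, less where a joint would pass 70% of its speed; a pose out of reach is approached as far as the arm can. A call with a gripper value outside its range is refused whole. The fingers move at their own pace and stop on an object; the grip force is fixed at half the most. Time passes only in rows, so rows that do not move let the fingers close. It gives the time, the measured TCP pose, the force, the opening and the grip force at its end, in the units of the state.
- read_state(): the state, without advancing time (a new reading comes with each control period).
- capture(name): name is "scene" or "side" or "wrist"; returns a dict with "color" (384x512x3 uint8, red, green, blue), "camera_matrix" (3x3 intrinsics, pixels), "distortion" ([k1, k2, p1, p2, k3] as OpenCV has them; the pictures are not rectified), "R" (3x3) and "t" (3): a world point X has camera coordinates R X + t. Camera axes: x right, y down, z forward; pixel columns grow to the right and rows downward; lengths in m; the calibration is good to about 2 mm. A picture is of the moment at which its call begins. There is no depth.
- hand_in(): hands the job in; it is judged then, once.
Trained networks look in the newest picture that a camera, given by its name, has taken for a name from the list of things; names that differ only in an ending like _2 or _b are one class to them, and where a whole thing is asked for, a point or a joint stands for the part that bears it (a point fixed in the world has none). Each returns a list of dicts, best first, with "conf" (0 to 1); they miss things now and then, are a little off and sometimes report something else, mostly with a low value. They report only what shows in the picture. A call takes as long as a camera call. They do not tell look-alikes from the thing itself.
- find_in(camera, target): "at" ([x, y, z] in m, in world coordinates, good to about 4 mm: the middle of the surface that is visible of it).
- trace(camera, target): "pixels" (384x512 bool, what is visible of it).
- place_of(camera, target): "at" ([x, y, z] in m, in world coordinates, good to about 4 mm: a listed point, or the origin of a listed thing).
The state is a dict: "time_s": time; "joint_positions": joint angles; "qvel": joint speeds; "tau": joint torques, N m; "position": TCP position; "tcp_rot": TCP orientation; "force": force on the tool from outside, world axes, zero at the start; "moment": the same for the moment, N m; "opening": opening from 0.0 (shut) to 1.0 (fully open); "grasp_force": force on a finger pad.
Only numpy, scipy, OpenCV 4.12 (cv2) and the standard library are available. Lean on these libraries where they do the work, as an engineer would, in place of code of your own. Each camera call takes 0.05 s, during which the arm holds its last target. There are 200 camera calls.

## Task

The wiped slide cases have dried in a criss-cross pile on the black mat: take the pile apart and lay each case lengthwise in the cradle of its own colour, flat, square and centred between the two end stops, right way up. There are glass slides inside, so never tip a case over, and set each one down rather than dropping it. Leave the bottle and the hand lamp where they are.

Things in the scene. Friction and masses are not known exactly. Their poses are not given: they have to be found in the camera images.
- case_red: red slide case, closed rigid box 104 long (own x) x 32 wide (own y) x 24 high, red lid on white base, white label near one end, about 80 g; origin: centre of its underside, z up; half turn about z is equal. Starts in the upper layer of the criss-cross pile: two cases lying across the lower two, 76 between centres, undersides 28 above the bench; which of the two sides varies.
- case_yellow: yellow slide case, closed rigid box 104 long (own x) x 32 wide (own y) x 24 high, yellow lid on white base, white label near one end, about 80 g; origin: centre of its underside, z up; half turn about z is equal. Starts in the lower layer of the criss-cross pile: two parallel cases 76 between centres on a black mat 4 thick; which of the two sides varies.
- case_green: green slide case, closed rigid box 104 long (own x) x 32 wide (own y) x 24 high, green lid on white base, white label near one end, about 80 g; origin: centre of its underside, z up; half turn about z is equal. Starts in the upper layer of the criss-cross pile: two cases lying across the lower two, 76 between centres, undersides 28 above the bench; which of the two sides varies.
- case_blue: blue slide case, closed rigid box 104 long (own x) x 32 wide (own y) x 24 high, blue lid on white base, white label near one end, about 80 g; origin: centre of its underside, z up; half turn about z is equal. Starts in the lower layer of the criss-cross pile: two parallel cases 76 between centres on a black mat 4 thick; which of the two sides varies.
- cradle_red: red cradle fixed to the bench: a red plate 136 long (own x) x 60 wide (own y), floor 6 above the bench, a steel stop across each end (8 thick, 8 high above the floor, 120 clear between them), long sides open. Origin: centre of the plate's underside, at bench height, z up. Holds one case along its x, either way round.
- cradle_yellow: yellow cradle fixed to the bench: a yellow plate 136 long (own x) x 60 wide (own y), floor 6 above the bench, a steel stop across each end (8 thick, 8 high above the floor, 120 clear between them), long sides open. Origin: centre of the plate's underside, at bench height, z up. Holds one case along its x, either way round.
- cradle_green: green cradle fixed to the bench: a green plate 136 long (own x) x 60 wide (own y), floor 6 above the bench, a steel stop across each end (8 thick, 8 high above the floor, 120 clear between them), long sides open. Origin: centre of the plate's underside, at bench height, z up. Holds one case along its x, either way round.
- cradle_blue: blue cradle fixed to the bench: a blue plate 136 long (own x) x 60 wide (own y), floor 6 above the bench, a steel stop across each end (8 thick, 8 high above the floor, 120 clear between them), long sides open. Origin: centre of the plate's underside, at bench height, z up. Holds one case along its x, either way round.
- media_bottle: bystander: glass bottle with blue cap and paper label, 56 diameter, 110 high, loose, standing beyond the pile; origin at the centre of its underside
- lamp: bystander: black hand lamp with six white lights on top and orange sides, 45 x 100 x 28 high, loose, lying beyond the pile; origin at the centre of its underside
Not all that is in view belongs to the job. What is shaped like the case_blue but pink is not meant. Leave any pink look-alike of the case_yellow alone.

How it is judged:
By the outcome, as a careful person would: the job done as asked, in the order asked, and still so for the second after the job is handed in, with the robot touching nothing.
It also fails if it takes over 96 s, if anything falls off the work surface, if the arm or the gripper's body presses on something with over 40 N, if the wrist force passes 120 N, or if a joint passes its speed limit or range.

## Working session

There is one attempt and no reset: what is moved stays moved. The work goes in short steps, Python scripts to look and compute and a shell command to move; the robot and the scene stay as the last step left them, time stands still between calls to the robot, and variables do not carry over. Pictures are saved under pics/ and viewed, at most 14 in all, crops included, and the job is handed in when it is done.

```bash
mkdir -p pics; ls; python3 - <<'E'
from rig import *
import cv2,numpy as np
for c in("scene","side"):
    k=capture(c); cv2.imwrite(f"pics/{c}0.png",k["color"][:,:,::-1])
    print(c,(-k["R"].T@k["t"]).round(3),k["distortion"])
    for n in ["case_red","case_yellow","case_green","case_blue","cradle_red","cradle_yellow","cradle_green","cradle_blue","media_bottle","lamp"]:
        print(n,[(np.round(d["at"],3).tolist(),round(d["conf"],2)) for d in place_of(c,n)][:4])
s=read_state();print(s["tcp_rot"],s["time_s"])
E
```

```text
pics
scene [0.884 0.466 0.532] [0.03817997 0.         0.         0.         0.        ]
case_red [([0.504, -0.025, 0.029], 0.79)]
case_yellow [([0.766, -0.272, 0.003], 0.71), ([0.305, -0.159, 0.0], 0.6), ([0.555, -0.045, -0.0], 0.47)]
case_green [([0.574, 0.009, 0.028], 0.65)]
case_blue [([0.284, 0.203, 0.0], 0.97), ([0.346, 0.029, 0.001], 0.91), ([0.528, 0.023, 0.002], 0.81)]
cradle_red [([0.435, 0.25, 0.004], 0.56)]
cradle_yellow [([0.612, 0.305, -0.002], 0.84)]
cradle_green [([0.444, -0.228, 0.0], 0.75)]
cradle_blue [([0.626, -0.299, -0.002], 0.63)]
media_bottle [([0.756, -0.092, 0.006], 0.72), ([0.772, 0.129, 0.002], 0.22)]
lamp [([0.77, 0.131, 0.002], 0.9)]
side [ 0.134 -0.596  0.564] [-0.14995135  0.          0.          0.          0.        ]
case_red [([0.507, -0.027, 0.025], 0.72)]
case_yellow [([0.303, -0.164, -0.002], 0.95), ([0.771, -0.274, -0.001], 0.71), ([0.554, -0.041, 0.003], 0.64)]
case_green [([0.574, 0.005, 0.03], 0.97)]
case_blue [([0.343, 0.029, 0.003], 0.97), ([0.286, 0.206, -0.001], 0.7), ([0.524, 0.028, 0.006], 0.51), ([0.758, -0.095, -0.0], 0.29)]
cradle_red [([0.433, 0.245, -0.001], 0.87), ([0.507, -0.025, 0.026], 0.75)]
cradle_yellow [([0.61, 0.308, 0.001], 0.88)]
cradle_green [([0.44, -0.226, -0.004], 0.91)]
cradle_blue [([0.627, -0.293, -0.004], 0.91)]
media_bottle [([0.758, -0.095, -0.003], 0.6)]
lamp [([0.765, 0.131, 0.003], 0.92)]
[[ 1.98248048e-05  1.00000000e+00  1.82157277e-05]
 [ 1.00000000e+00 -1.98248066e-05  9.51671142e-08]
 [ 9.55282374e-08  1.82157258e-05 -1.00000000e+00]] 1.1
```

View pics/scene0.png

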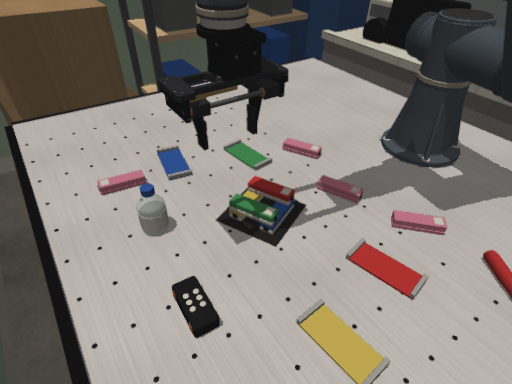

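View pics/side0.png

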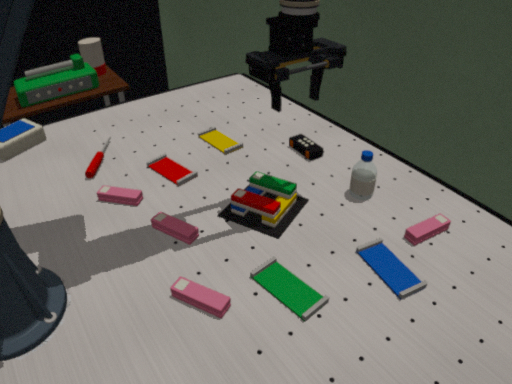

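The pile has red and green on top, with yellow and blue below. Four pink decoys lie around it, and all four cradles are in view. Next I fit exact poses from the silhouettes.

```bash
cat > h.py <<'E'
from rig import *
import cv2,numpy as np
from scipy.optimize import minimize
def box(x0,x1,y0,y1,z0,z1): return np.array([[a,b,c] for a in(x0,x1) for b in(y0,y1) for c in(z0,z1)])
CASE=[box(-.052,.052,-.016,.016,0,.024)]
CR=[box(-.068,.068,-.03,.03,0,.006),box(-.068,-.06,-.03,.03,0,.014),box(.06,.068,-.03,.03,0,.014)]
S=4
def render(k,parts,x,y,a,z):
    m=np.zeros((384*S,512*S),np.uint8);c,s=np.cos(a),np.sin(a)
    for p in parts:
        w=p@np.array([[c,s,0],[-s,c,0],[0,0,1]])+[x,y,z]
        u=cv2.projectPoints(w,cv2.Rodrigues(k["R"])[0],k["t"],k["camera_matrix"],k["distortion"])[0][:,0]
        h=cv2.convexHull(((u+.5)*S*16).astype(np.int32)); cv2.fillConvexPoly(m,h,1,shift=4)
    return cv2.resize(m.astype(np.float32),(512,384),interpolation=cv2.INTER_AREA)
def fit(obs,parts,z,xy0):
    # obs: list of (camera dict, mask)
    def cost(p):
        return sum(1-(np.minimum(r,m).sum()/np.maximum(r,m).sum()) for k,m in obs for r in [render(k,parts,p[0]/1e3,p[1]/1e3,p[2]/57.2958,z)])/len(obs)
    g=min((cost([xy0[0]*1e3,xy0[1]*1e3,a]),a) for a in range(-90,90,10))
    r=minimize(cost,[xy0[0]*1e3,xy0[1]*1e3,g[1]],method="Nelder-Mead",options=dict(initial_simplex=np.array([[xy0[0]*1e3,xy0[1]*1e3,g[1]]]*4)+[[0,0,0],[6,0,0],[0,6,0],[0,0,8]],xatol=.05,fatol=1e-4))
    return r.x.round(1),round(r.fun,3)
def mask(c,n,xy,k,z):
    u=cv2.projectPoints(np.array([[xy[0],xy[1],z]]),cv2.Rodrigues(k["R"])[0],k["t"],k["camera_matrix"],k["distortion"])[0][0,0]
    best=None
    for d in trace(c,n):
        v,w=np.nonzero(d["pixels"]); e=np.hypot(w.mean()-u[0],v.mean()-u[1])
        if best is None or e<best[0]: best=(e,d["pixels"])
    return None if best is None or best[0]>12 else best[1].astype(np.float32)
def measure(items,cams=("scene","side")):
    ks={c:capture(c) for c in cams}
    for n,parts,z,xy in items:
        obs=[(c,ks[c],mask(c,n,xy,ks[c],z+.01)) for c in cams]
        obs=[o for o in obs if o[2] is not None]
        for o in obs: print(n,o[0],*fit([o[1:]],parts,z,xy))
        if len(obs)>1: print(n,"both",*fit([o[1:] for o in obs],parts,z,xy))
    return ks
E
python3 - <<'E'
from h import *
measure([("case_red",CASE,.028,(.505,-.026)),("case_green",CASE,.028,(.574,.007)),("cradle_red",CR,0,(.434,.248)),("cradle_green",CR,0,(.442,-.227)),
("cradle_yellow",CR,0,(.611,.306)),("cradle_blue",CR,0,(.627,-.296))])
E
```

```text
case_red scene [507.4 -29.4 -64.1] 0.094
case_red side [508.1 -24.1 -66.5] 0.095
case_red both [507.5 -26.1 -64.5] 0.107
case_green scene [576.5   3.8 -67.1] 0.119
case_green side [576.3  10.  -62. ] 0.07
case_green both [575.7   8.  -63.8] 0.111
cradle_red scene [434.5 246.4 -76.6] 0.034
cradle_red side [434.2 248.5 -76.2] 0.095
cradle_red both [434.6 247.2 -76.6] 0.067
cradle_green scene [ 442.2 -227.8  -81. ] 0.058
cradle_green side [ 443.3 -223.8  -82.5] 0.049
cradle_green both [ 442.5 -225.9  -81.8] 0.065
cradle_yellow scene [610.3 306.7 -83.7] 0.046
cradle_yellow side [612.6 311.1 -82.9] 0.14
cradle_yellow both [611.  308.2 -82.8] 0.101
cradle_blue scene [ 627.6 -301.4   79.3] 0.093
cradle_blue side [ 627.5 -296.3   81.6] 0.044
cradle_blue both [ 628.  -297.    81.1] 0.079
```

```bash
python3 -m jog '-9 -39 0 0 0 0 50; -9 -39 0 0 0 0 50; -8.5 -39.5 0 0 0 0 50; 0 0 25 0 0 -0.15 50; 0 0 25 0 0 -0.15 50; 0 0 20 0 0 -0.149 50; 0 0 0 0 0 0 50'
cat >> h.py <<'E'
def go(x,y,z,yaw):  # world mm target, closing-axis yaw deg -> tool shift mm, turn about tool z rad
    s=read_state();R=np.array(s["tcp_rot"]);p=np.array(s["position"])*1e3
    cur=np.degrees(np.arctan2(R[1,1],R[0,1])); d=(yaw-cur+90)%180-90
    print("t",round(s["time_s"],2),"pos",p.round(1),"yaw",round(cur,2),"| shift",(R.T@(np.array([x,y,z])-p)).round(1),"az",round(-np.radians(d),3))
E
python3 - <<'E'
from h import *
go(507.5,-26.3,53,25.7)
k=capture("wrist");cv2.imwrite("pics/w1.png",k["color"][:,:,::-1])
for n,z,xy in [("case_red",.028,(.5075,-.0263))]:
    m=mask("wrist",n,xy,k,z+.015)
    print(None if m is None else fit([(k,m)],CASE,z,xy))
E
```

```text
time_s: 2.68
position: [0.5064, -0.0262, 0.1346]
tcp_rot: [[-0.432, 0.902, -0.003], [0.902, 0.432, 0.001], [0.002, -0.002, -1.0]]
force: [-0.7, 0.3, -0.5]
opening: 0.577
grasp_force: 0.0
t 2.67 pos [506.4 -26.2 134.6] yaw 25.62 | shift [-0.7  1.2 81.6] az -0.001
(array([505.9, -25.3, -64.2]), np.float64(0.027))
```

View pics/w1.png

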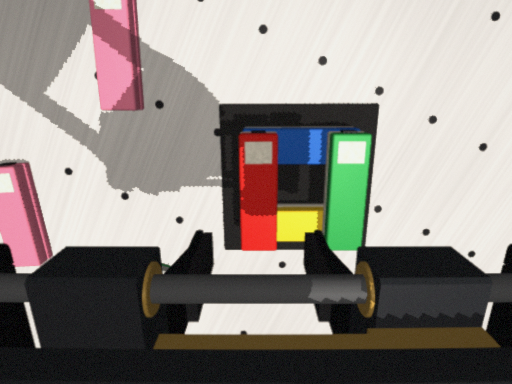

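The wrist view shows red centred at about (258,190), green at (348,190), blue and yellow crossing below. The wrist fit is tight, with an error of 0.027. I'll descend and grasp red.

```bash
python3 -m jog '1 0 30 0 0 0 50; 0 0 30 0 0 0 50; 0 0 15 0 0 0 50; 0 0 6.5 0 0 0 50; 0 0 0 0 0 0 50; 0 0 0 0 0 0 28; 0 0 0 0 0 0 28; 0 0 0 0 0 0 28; 0 0 0 0 0 0 28'
python3 - <<'E'
from h import *
go(434.6,247.2,110,13.4)
E
```

```text
time_s: 3.9
position: [0.5071, -0.0256, 0.0543]
tcp_rot: [[-0.434, 0.901, 0.0], [0.901, 0.434, -0.0], [-0.0, 0.0, -1.0]]
force: [-0.6, 1.0, 0.6]
opening: 0.33
grasp_force: 0.0
t 3.9 pos [507.1 -25.6  54.3] yaw 25.72 | shift [277.2  53.1 -55.7] az 0.215
```

```bash
python3 -m jog '0 0 0 0 0 0 20; 0 0 0 0 0 0 20'
python3 - <<'E'
from h import *
s=read_state();print(s["opening"]*87,s["grasp_force"])
k=capture("wrist");cv2.imwrite("pics/w2.png",k["color"][:,:,::-1])
E
```

```text
time_s: 4.15
position: [0.507, -0.0256, 0.0542]
tcp_rot: [[-0.434, 0.901, -0.0], [0.901, 0.434, 0.0], [0.0, -0.0, -1.0]]
force: [-0.4, 0.6, -0.7]
opening: 0.244
grasp_force: 0.0
21.191916076671728 0.0
```

View pics/w2.png

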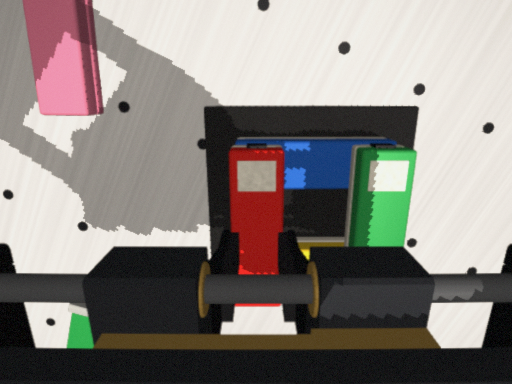

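```bash
python3 - <<'E'
from h import *
for c in("wrist","side","scene"):
    k=capture(c);s=read_state();R=np.array(s["tcp_rot"]);p=np.array(s["position"])
    P=np.array([p,p+R@[0,0,.022],p+R@[0,.0105,.022],p+R@[0,-.0105,.022],p+R@[0,0,-.048]])
    print(c,cv2.projectPoints(P,cv2.Rodrigues(k["R"])[0],k["t"],k["camera_matrix"],k["distortion"])[0][:,0].round(0).tolist())
    m=mask(c,"case_red",(.506,-.0255),k,.043) if c!="wrist" else None
    if m is not None: print(fit([(k,m)],CASE,.028,(.506,-.0255)))
    if c!="wrist":
        u=cv2.projectPoints(P[:1],cv2.Rodrigues(k["R"])[0],k["t"],k["camera_matrix"],k["distortion"])[0][0,0].astype(int)
        a=k["color"][max(0,u[1]-70):u[1]+50,u[0]-80:u[0]+80]; cv2.imwrite(f"pics/{c}1.png",cv2.resize(a[:,:,::-1],None,fx=4,fy=4))
E
python3 -c "
import cv2,numpy as np
a=[cv2.imread(f'pics/{c}1.png') for c in('side','scene')];h=min(x.shape[0] for x in a)
cv2.imwrite('pics/j1.png',cv2.resize(np.hstack([x[:h] for x in a]),(800,300)))"
```

```text
wrist [[258.0, 236.0], [258.0, 223.0], [274.0, 223.0], [243.0, 223.0], [258.0, 280.0]]
side [[255.0, 197.0], [255.0, 206.0], [258.0, 203.0], [253.0, 208.0], [255.0, 178.0]]
(array([506.7, -24.6, -64.2]), np.float64(0.075))
scene [[271.0, 185.0], [271.0, 193.0], [269.0, 195.0], [273.0, 190.0], [272.0, 167.0]]
(array([507. , -29.9, -64. ]), np.float64(0.122))
```

View pics/j1.png

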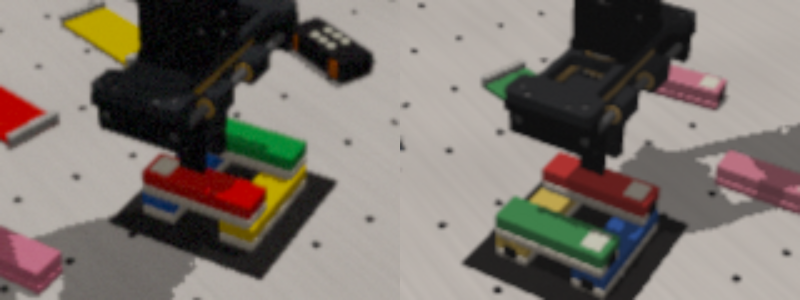

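```bash
python3 - <<'E'
from h import *
p=np.array([.625,0,.206])
for c in("side","scene"):
    k=capture(c)
    for h in(-.022,0,.022):
        P=p+np.array([[.051,0,h],[-.051,0,h]])
        print(c,h,cv2.projectPoints(P,cv2.Rodrigues(k["R"])[0],k["t"],k["camera_matrix"],k["distortion"])[0][:,0].round(0).tolist())
print(read_state()["joint_positions"])
E
```

```text
side -0.022 [[313.0, 115.0], [275.0, 128.0]]
side 0 [[314.0, 106.0], [275.0, 118.0]]
side 0.022 [[315.0, 96.0], [275.0, 108.0]]
scene -0.022 [[203.0, 166.0], [253.0, 149.0]]
scene 0 [[202.0, 155.0], [253.0, 138.0]]
scene 0.022 [[201.0, 144.0], [253.0, 128.0]]
[-1.55159978e+01  3.53487076e+01  1.06049047e+02 -7.91369557e-04
  3.86024003e+01 -4.12419826e+01]
```

```bash
python3 -m jog '0 0 0 0 0 0 50; 0 0 0 0 0 0 50; 0 0 0 0 0 0 50; 0 0 0 0 0 0 50'
cat >> h.py <<'E'
def P(k,X): return cv2.projectPoints(np.atleast_2d(np.array(X,float)),cv2.Rodrigues(k["R"])[0],k["t"],k["camera_matrix"],k["distortion"])[0][:,0]
def tips(name,half):
    s=read_state();R=np.array(s["tcp_rot"]);p=np.array(s["position"]);out=[]
    for c in("side","scene"):
        k=capture(c);u=P(k,p)[0].astype(int);f=7
        a=cv2.resize(k["color"][u[1]-38:u[1]+28,u[0]-28:u[0]+28,::-1],None,fx=f,fy=f,interpolation=cv2.INTER_CUBIC)
        for sg in(-1,1):
            for h,col in((.022,(255,0,255)),(0,(255,255,0)),(-.022,(0,255,255))):
                q=(P(k,p+R@[0,sg*half,h])[0]-u+[28.5,38.5])*f
                cv2.circle(a,tuple(int(v) for v in q),3,col,-1)
        out.append(a)
    cv2.imwrite(name,np.hstack(out))
E
python3 -c "
from h import *
tips('pics/t1.png',.025)"
```

```text
time_s: 5.05
position: [0.507, -0.0255, 0.0542]
tcp_rot: [[-0.434, 0.901, -0.0], [0.901, 0.434, 0.0], [0.0, -0.0, -1.0]]
force: [0.5, -0.1, -0.0]
opening: 0.548
grasp_force: 0.0
```

View pics/t1.png

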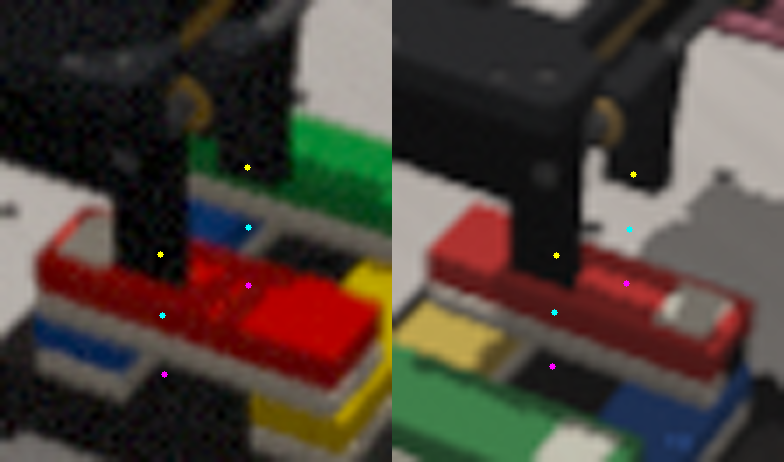

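The picture shows the real fingertips about 18 mm above the reported TCP (yellow markers), where they should be 22 mm below it. That puts the true tool about 40 mm higher than reported. I'll go lower in guarded steps.

```bash
python3 -m jog '0 0 12 0 0 0 52; 0 0 12 0 0 0 52; 0 0 8 0 0 0 52; 0 0 6 0 0 0 52; 0 0 0 0 0 0 52'
python3 -c "
from h import *
tips('pics/t2.png',.025)"
```

```text
time_s: 5.78
position: [0.5067, -0.0255, 0.0155]
tcp_rot: [[-0.434, 0.901, -0.001], [0.901, 0.434, 0.0], [0.001, -0.001, -1.0]]
force: [0.4, 0.4, 0.7]
opening: 0.597
grasp_force: 0.0
```

View pics/t2.png

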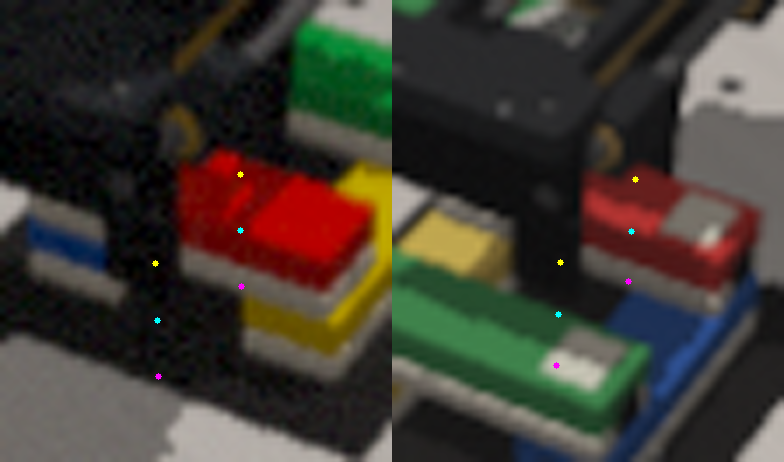

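Now the fingers straddle the red case, with clear gaps on both sides. Closing.

```bash
python3 -m jog '0 0 0 0 0 0 20; 0 0 0 0 0 0 20; 0 0 0 0 0 0 20; 0 0 0 0 0 0 20'
```

```text
time_s: 6.38
position: [0.5071, -0.0256, 0.0164]
tcp_rot: [[-0.434, 0.901, 0.0], [0.901, 0.434, -0.0], [-0.0, 0.0, -1.0]]
force: [-0.9, 0.3, 1.3]
opening: 0.368
grasp_force: 30.0
```

```bash
python3 -m jog '0 0 -8 0 0 0 20; 0 0 -20 0 0 0 20; 0 0 -27 0 0 0 20; 45 9 0 0 0 0 20; 52 10 0 0 0 0 20; 52 10 0 0 0 0 20; 52 10 0 0 0 0 20; 45 9 0 0 0 0 20; 31 5.1 0 0 0 0 20; 0 0 0 0 0 0.108 20; 0 0 0 0 0 0.107 20; 0 0 0 0 0 0 20'
python3 - <<'E'
from h import *
go(434.6,247.2,-4,13.4)
measure([("case_red",CASE,.083,(.4346,.2472)),("cradle_red",CR,0,(.4346,.2472))])
k=capture("wrist");print([ (np.round(d["at"],4)) for d in find_in("wrist","case_red")])
cv2.imwrite("pics/w3.png",k["color"][:,:,::-1])
for n,z,xy in [("case_red",.083,(.4346,.2472))]:
    m=mask("wrist",n,xy,k,z+.015)
    print(None if m is None else fit([(k,m)],CASE,z,xy))
E
```

```text
time_s: 7.88
position: [0.4345, 0.2472, 0.0715]
tcp_rot: [[-0.234, 0.972, 0.0], [0.972, 0.234, 0.0], [-0.0, 0.0, -1.0]]
force: [-0.6, -0.4, 0.1]
opening: 0.368
grasp_force: 30.0
t 7.88 pos [434.5 247.2  71.5] yaw 13.5 | shift [ 0.   0.  75.5] az 0.002
case_red side [434.2 250.7 -77.3] 0.317
cradle_red scene [435.5 246.4 -76.8] 0.048
cradle_red side [434.1 249.9 -77.1] 0.075
cradle_red both [434.9 247.4 -76.7] 0.072
[array([0.4252, 0.267 , 0.1062])]
None
```

View pics/w3.png

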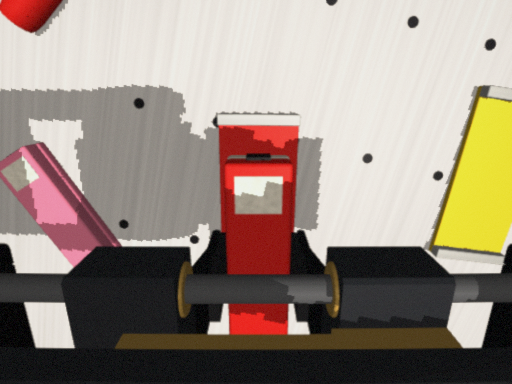

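Case and cradle line up in the wrist view: both axes vertical near column 258. Lowering it gently.

```bash
python3 -m jog '0 0 25 0 0 0 20; 0 0 25 0 0 0 20; 0 0 15 0 0 0 20; 0 0 6 0 0 0 20; 0 0 3 0 0 0 20; 0 0 1 0 0 0 20; 0 0 0 0 0 0 20'
```

```text
time_s: 9.2
position: [0.435, 0.2472, -0.0034]
tcp_rot: [[-0.232, 0.973, 0.001], [0.973, 0.232, 0.0], [0.0, 0.001, -1.0]]
force: [-0.5, 0.2, -1.1]
opening: 0.368
grasp_force: 30.0
```

```bash
python3 -m jog '0 0 1 0 0 0 20; 0 0 1 0 0 0 20; 0 0 0 0 0 0 20'
```

```text
time_s: 9.57
position: [0.4348, 0.2471, -0.0056]
tcp_rot: [[-0.232, 0.973, 0.0], [0.973, 0.232, 0.0], [0.0, 0.0, -1.0]]
force: [-0.9, 0.2, 2.5]
opening: 0.365
grasp_force: 30.0
```

```bash
python3 -m jog '0 0 0.5 0 0 0 20; 0 0 0 0 0 0 20'
```

```text
time_s: 9.82
position: [0.4348, 0.2471, -0.0057]
tcp_rot: [[-0.232, 0.973, 0.001], [0.973, 0.232, 0.0], [0.0, 0.001, -1.0]]
force: [-0.8, -0.1, 6.7]
opening: 0.365
grasp_force: 30.0
```

Firm contact at 6.7 N, so I'll release and rise.

```bash
python3 -m jog '0 0 0 0 0 0 36; 0 0 0 0 0 0 50; 0 0 0 0 0 0 50; 0 0 -15 0 0 0 50; 0 0 -35 0 0 0 50; 0 0 -40 0 0 0 50; 0 0 0 0 0 0 50'
python3 - <<'E'
from h import *
ks=measure([("case_red",CASE,.006,(.4348,.2471)),("case_green",CASE,.028,(.5757,.008))])
k=capture("wrist")
m=mask("wrist","case_red",(.4348,.2471),k,.02);print("wrist red",None if m is None else fit([(k,m)],CASE,.006,(.4348,.2471)))
m=mask("wrist","cradle_red",(.4348,.2471),k,.005);print("wrist cr",None if m is None else fit([(k,m)],CR,0,(.4348,.2471)))
go(575.5,7.5,90,26)
E
```

```text
time_s: 10.7
position: [0.4369, 0.2478, 0.0871]
tcp_rot: [[-0.232, 0.973, 0.007], [0.973, 0.232, 0.002], [0.0, 0.008, -1.0]]
force: [0.9, -0.2, -0.1]
opening: 0.574
grasp_force: 0.0
case_red scene [434.8 245.6 -74.1] 0.113
case_red side [435.9 252.7 -77.4] 0.106
case_red both [435.7 247.9 -76.2] 0.12
case_green scene [574.7   4.  -63.6] 0.102
case_green side [576.7  10.  -65.1] 0.067
case_green both [575.6   6.8 -64.1] 0.114
wrist red (array([434.7, 247.7, -76.5]), np.float64(0.026))
wrist cr None
t 11.15 pos [434.2 246.8  82.9] yaw 13.41 | shift [-265.6   82.    -7.3] az -0.22
```

Red is placed square and centred. On to green.

```bash
python3 -m jog '-40 12 0 0 0 0 50; -50 16 0 0 0 0 50; -50 16 0 0 0 0 50; -50 16 0 0 0 0 50; -45 14 0 0 0 0 50; -30.6 8 0 0 0 0 50; 0 0 0 0 0 -0.11 50; 0 0 0 0 0 -0.11 50; 0 0 0 0 0 0 50; 0 0 0 0 0 0 50'
python3 - <<'E'
from h import *
k=capture("wrist")
m=mask("wrist","case_green",(.5755,.0075),k,.04);r=None if m is None else fit([(k,m)],CASE,.028,(.5755,.0075));print(r)
if r: go(r[0][0],r[0][1],16,r[0][2]+90)
E
```

```text
time_s: 12.4
position: [0.5758, 0.0078, 0.0833]
tcp_rot: [[-0.437, 0.899, -0.001], [0.899, 0.437, 0.0], [0.0, -0.001, -1.0]]
force: [0.0, 0.4, -0.8]
opening: 0.575
grasp_force: 0.0
(array([574.3,   8.1, -64.3]), np.float64(0.112))
t 12.5 pos [575.9   7.9  83.5] yaw 25.97 | shift [ 0.9 -1.3 67.5] az 0.005
```

```bash
python3 -m jog '0.5 -0.6 25 0 0 0 50; 0 0 20 0 0 0 50; 0 0 14 0 0 0 50; 0 0 8 0 0 0 50; 0 0 0 0 0 0 50; 0 0 0 0 0 0 20; 0 0 0 0 0 0 20; 0 0 0 0 0 0 20; 0 0 0 0 0 0 20'
python3 -c "
from h import *
go(442.6,-226.2,70,8.2)"
```

```text
time_s: 13.62
position: [0.5755, 0.0078, 0.0172]
tcp_rot: [[-0.439, 0.899, 0.001], [0.899, 0.439, -0.0], [-0.001, 0.001, -1.0]]
force: [-0.7, -0.9, 3.6]
opening: 0.366
grasp_force: 30.0
t 13.62 pos [575.5   7.8  17.2] yaw 26.01 | shift [-152.  -222.1  -52.9] az 0.311
```

```bash
python3 -m jog '0 0 -8 0 0 0 20; 0 0 -20 0 0 0 20; 0 0 -27 0 0 0 20; -22 -32 0 0 0 0 20; -30 -44 0 0 0 0 20; -33 -48 0 0 0 0 20; -30 -44 0 0 0 0 20; -25 -37 0 0 0 0 20; -12 -17.1 0 0 0 0.1 20; 0 0 0 0 0 0.106 20; 0 0 0 0 0 0.105 20; 0 0 0 0 0 0 20'
python3 - <<'E'
from h import *
measure([("cradle_green",CR,0,(.4425,-.226))])
go(442.6,-226.2,-4.8,8.2)
E
```

```text
time_s: 15.12
position: [0.4423, -0.2263, 0.0719]
tcp_rot: [[-0.143, 0.99, 0.0], [0.99, 0.143, -0.0], [-0.0, 0.0, -1.0]]
force: [0.2, -0.4, -1.6]
opening: 0.367
grasp_force: 30.0
cradle_green scene [ 443.2 -228.9  -81.8] 0.051
cradle_green side [ 443.6 -222.8  -82.4] 0.063
cradle_green both [ 443.4 -226.1  -81.8] 0.077
t 15.32 pos [ 442.3 -226.    71.7] yaw 8.28 | shift [-0.2  0.2 76.5] az 0.001
```

```bash
python3 -m jog '0 0.5 25 0 0 0 20; 0 0 25 0 0 0 20; 0 0 15 0 0 0 20; 0 0 6 0 0 0 20; 0 0 3 0 0 0 20; 0 0 1.5 0 0 0 20; 0 0 1 0 0 0 20; 0 0 0.5 0 0 0 20; 0 0 0 0 0 0 20'
```

```text
time_s: 16.45
position: [0.443, -0.2263, -0.0048]
tcp_rot: [[-0.143, 0.99, 0.001], [0.99, 0.143, -0.001], [-0.001, 0.001, -1.0]]
force: [-0.6, 0.6, 3.7]
opening: 0.368
grasp_force: 30.0
```

Contact at the expected height. I'll press a touch more, release and rise, then measure the lower pair.

```bash
python3 -m jog '0 0 0.4 0 0 0 20; 0 0 0 0 0 0 20; 0 0 0 0 0 0 36; 0 0 0 0 0 0 50; 0 0 0 0 0 0 50; 0 0 -15 0 0 0 50; 0 0 -35 0 0 0 50; 0 0 -40 0 0 0 50; 0 0 0 0 0 0 50; 0 0 0 0 0 0 50'
python3 - <<'E'
from h import *
k=capture("wrist")
m=mask("wrist","case_green",(.443,-.2263),k,.02);print("wrist green",None if m is None else fit([(k,m)],CASE,.006,(.443,-.2263)))
measure([("case_green",CASE,.006,(.443,-.2263)),("case_yellow",CASE,.004,(.556,-.042)),("case_blue",CASE,.004,(.527,.025))])
go(556,-42,80,116)
E
```

```text
time_s: 17.7
position: [0.4426, -0.2259, 0.0846]
tcp_rot: [[-0.143, 0.99, 0.0], [0.99, 0.143, -0.0], [-0.0, 0.0, -1.0]]
force: [0.4, 0.7, -0.4]
opening: 0.576
grasp_force: 0.0
wrist green (array([ 442.9, -226. ,  -81.8]), np.float64(0.047))
case_green scene [ 444.  -230.4  -82.3] 0.08
case_green side [ 443.5 -226.8  -82.7] 0.058
case_green both [ 443.3 -227.9  -81.5] 0.083
case_yellow scene [556.8 -48.   27. ] 0.133
case_blue scene [524.4  21.7  26.3] 0.053
case_blue side [530.6  38.6  39.1] 0.475
case_blue both [524.5  22.   26.4] 0.335
t 18.2 pos [ 442.6 -226.    83.9] yaw 8.19 | shift [165.9 138.4   3.9] az 1.26
```

```bash
python3 -m jog '28 23 0 0 0 0 50; 45 38 0 0 0 0 50; 45 38 0 0 0 0 50; 30 25 0 0 0 0 50; 17.9 14.4 0 0 0 0.18 50; 0 0 0 0 0 0.18 50; 0 0 0 0 0 0.18 50; 0 0 0 0 0 0.18 50; 0 0 0 0 0 0.18 50; 0 0 0 0 0 0.18 50; 0 0 0 0 0 0.17 50; 0 0 0 0 0 0 50'
python3 - <<'E'
from h import *
k=capture("wrist");cv2.imwrite("pics/w5.png",k["color"][:,:,::-1])
for n,xy in(("case_yellow",(.556,-.043)),("case_blue",(.525,.024))):
    m=mask("wrist",n,xy,k,.02);r=None if m is None else fit([(k,m)],CASE,.004,xy);print(n,r)
    if r: go(r[0][0],r[0][1],-8,r[0][2]+90)
go(556,-43,-8,-63.7)
E
```

```text
time_s: 19.7
position: [0.556, -0.0421, 0.0841]
tcp_rot: [[0.893, 0.449, -0.0], [0.449, -0.893, 0.0], [-0.0, -0.0, -1.0]]
force: [0.4, 0.2, 0.4]
opening: 0.574
grasp_force: 0.0
case_yellow (array([558. , -43.6,  25.8]), np.float64(0.023))
t 19.8 pos [556.  -42.1  84.1] yaw -63.27 | shift [ 1.1  2.2 92.1] az 0.016
case_blue (array([524.9,  24.8,  25.4]), np.float64(0.097))
t 19.85 pos [556.  -42.1  84.1] yaw -63.3 | shift [  2.3 -73.8  92.2] az 0.023
t 19.85 pos [556.  -42.1  84.1] yaw -63.3 | shift [-0.4  0.8 92.1] az 0.007
```

View pics/w5.png

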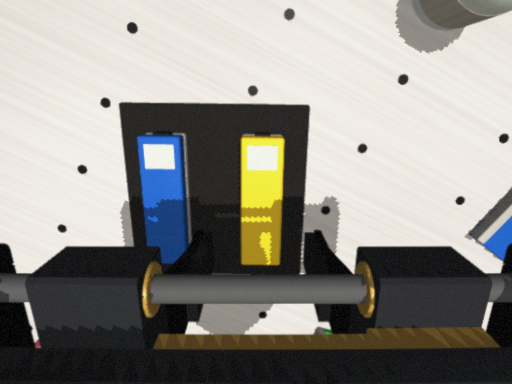

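Only blue (162,200) and yellow (262,200) remain on the mat, with the pink cases out of the way. Grasping yellow.

```bash
python3 -m jog '1 1.6 30 0 0 0.012 50; 0 0 30 0 0 0 50; 0 0 17 0 0 0 50; 0 0 9 0 0 0 50; 0 0 5 0 0 0 50; 0 0 0 0 0 0 50; 0 0 0 0 0 0 20; 0 0 0 0 0 0 20; 0 0 0 0 0 0 20; 0 0 0 0 0 0 20'
python3 -c "
from h import *
go(611.2,308.4,60,7.1)"
```

```text
time_s: 21.1
position: [0.5581, -0.0432, -0.0063]
tcp_rot: [[0.9, 0.437, 0.001], [0.437, -0.9, -0.0], [0.001, 0.001, -1.0]]
force: [-1.6, -0.3, 3.4]
opening: 0.366
grasp_force: 30.0
t 21.1 pos [558.1 -43.2  -6.3] yaw -64.11 | shift [ 201.3 -293.1  -66.3] az -1.243
```

```bash
python3 -m jog '0 0 -8 0 0 0 20; 0 0 -20 0 0 0 20; 0 0 -38 0 0 0 20; 18 -27 0 0 0 0 20; 30 -44 0 0 0 0 20; 32 -46 0 0 0 0 20; 32 -46 0 0 0 0 20; 32 -46 0 0 0 0 20; 30 -44 0 0 0 0 20; 18 -26 0 0 0 0 20; 9.3 -14.1 0 0 0 -0.12 20; 0 0 0 0 0 -0.16 20'
python3 -m jog '0 0 0 0 0 -0.16 20; 0 0 0 0 0 -0.16 20; 0 0 0 0 0 -0.16 20; 0 0 0 0 0 -0.16 20; 0 0 0 0 0 -0.16 20; 0 0 0 0 0 -0.163 20; 0 0 0 0 0 0 20'
python3 - <<'E'
from h import *
measure([("cradle_yellow",CR,0,(.611,.308))])
k=capture("wrist");cv2.imwrite("pics/w6.png",k["color"][:,:,::-1])
go(611.2,308.4,-4.3,7.1)
E
```

```text
time_s: 22.6
position: [0.6103, 0.3103, 0.0591]
tcp_rot: [[0.739, 0.674, -0.0], [0.674, -0.739, 0.0], [0.0, -0.0, -1.0]]
force: [0.7, 0.5, -0.8]
opening: 0.363
grasp_force: 30.0
time_s: 23.48
position: [0.6104, 0.3083, 0.0591]
tcp_rot: [[-0.122, 0.993, -0.001], [0.993, 0.122, -0.0], [-0.0, -0.001, -1.0]]
force: [0.4, -0.7, -0.7]
opening: 0.364
grasp_force: 30.0
cradle_yellow side [610.7 311.2 -81.6] 0.069
t 23.73 pos [610.8 308.4  59.2] yaw 7.03 | shift [-0.1  0.4 63.5] az -0.001
```

View pics/w6.png

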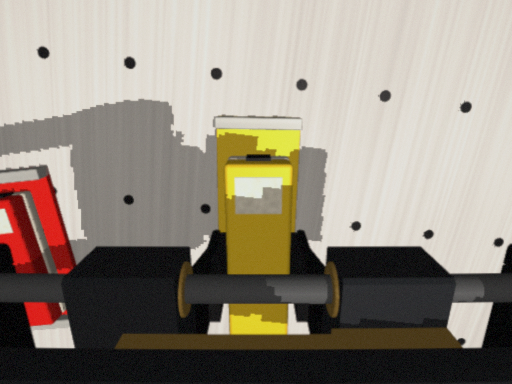

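Yellow is aligned over its cradle (both near column 258). Lowering.

```bash
python3 -m jog '0 0 25 0 0 0 20; 0 0 19 0 0 0 20; 0 0 10 0 0 0 20; 0 0 4 0 0 0 20; 0 0 2.5 0 0 0 20; 0 0 1.5 0 0 0 20; 0 0 1 0 0 0 20; 0 0 0.5 0 0 0 20; 0 0 0 0 0 0 20'
```

```text
time_s: 24.85
position: [0.6109, 0.3085, -0.0041]
tcp_rot: [[-0.124, 0.992, 0.0], [0.992, 0.124, 0.0], [0.0, 0.0, -1.0]]
force: [0.5, -0.9, -1.5]
opening: 0.364
grasp_force: 30.0
```

```bash
python3 -m jog '0 0 0.5 0 0 0 20; 0 0 0.3 0 0 0 20; 0 0 0 0 0 0 20'
```

```text
time_s: 25.22
position: [0.611, 0.3085, -0.0042]
tcp_rot: [[-0.124, 0.992, 0.0], [0.992, 0.124, 0.0], [0.0, 0.0, -1.0]]
force: [-1.5, -1.0, 6.0]
opening: 0.367
grasp_force: 30.0
```

```bash
python3 -m jog '0 0 0 0 0 0 36; 0 0 0 0 0 0 50; 0 0 0 0 0 0 50; 0 0 -15 0 0 0 50; 0 0 -35 0 0 0 50; 0 0 -40 0 0 0 50; 0 0 0 0 0 0 50; 0 0 0 0 0 0 50'
python3 - <<'E'
from h import *
k=capture("wrist")
m=mask("wrist","case_yellow",(.611,.3085),k,.02);print("wrist yellow",None if m is None else fit([(k,m)],CASE,.006,(.611,.3085)))
measure([("case_yellow",CASE,.006,(.611,.3085)),("case_blue",CASE,.004,(.525,.0245))])
go(525,24.5,84,-64.3)
E
```

```text
time_s: 26.22
position: [0.6106, 0.3084, 0.0854]
tcp_rot: [[-0.124, 0.992, 0.0], [0.992, 0.124, 0.0], [0.0, 0.0, -1.0]]
force: [0.1, -0.3, -1.3]
opening: 0.575
grasp_force: 0.0
wrist yellow (array([610.9, 308.7, -83. ]), np.float64(0.03))
case_yellow scene [612.2 307.5 -82.4] 0.319
case_blue scene [524.2  20.1  27.3] 0.158
case_blue side [525.7  27.1  27.9] 0.056
case_blue both [526.   25.2  27. ] 0.157
t 26.62 pos [610.6 308.3  84.2] yaw 7.1 | shift [-271.1 -120.     0.4] az 1.246
```

```bash
python3 -m jog '-40 -18 0 0 0 0 50; -52 -23 0 0 0 0 50; -52 -23 0 0 0 0 50; -52 -23 0 0 0 0 50; -45 -20 0 0 0 0 50; -30.1 -13 0 0 0 0.16 50; 0 0 0 0 0 0.18 50; 0 0 0 0 0 0.18 50; 0 0 0 0 0 0.18 50; 0 0 0 0 0 0.18 50; 0 0 0 0 0 0.18 50; 0 0 0 0 0 0.18 50'
python3 -m jog '0 0 0 0 0 0 50; 0 0 0 0 0 0 50'
python3 - <<'E'
from h import *
k=capture("wrist")
for n,xy in(("case_blue",(.525,.0245)),):
    m=mask("wrist",n,xy,k,.02);r=None if m is None else fit([(k,m)],CASE,.004,xy);print(n,r)
    if r: go(r[0][0],r[0][1],-7,r[0][2]+90)
go(525,24.5,-7,-63.7)
E
```

```text
time_s: 28.12
position: [0.5255, 0.0246, 0.0849]
tcp_rot: [[0.901, 0.434, 0.0], [0.434, -0.901, -0.0], [0.0, 0.0, -1.0]]
force: [0.3, 0.8, 0.6]
opening: 0.574
grasp_force: 0.0
time_s: 28.38
position: [0.5254, 0.0246, 0.0849]
tcp_rot: [[0.897, 0.442, -0.0], [0.442, -0.897, -0.0], [-0.0, -0.0, -1.0]]
force: [0.8, 0.0, 1.0]
opening: 0.575
grasp_force: 0.0
case_blue (array([525.1,  24.9,  25.9]), np.float64(0.032))
t 28.48 pos [525.3  24.6  84.9] yaw -63.85 | shift [-0.1 -0.4 91.9] az 0.004
t 28.48 pos [525.3  24.6  84.9] yaw -63.85 | shift [-0.3 -0.  91.9] az -0.003
```

```bash
python3 -m jog '0 -0.3 30 0 0 0 50; 0 0 30 0 0 0 50; 0 0 17 0 0 0 50; 0 0 9 0 0 0 50; 0 0 5.5 0 0 0 50; 0 0 0 0 0 0 50; 0 0 0 0 0 0 20; 0 0 0 0 0 0 20; 0 0 0 0 0 0 20; 0 0 0 0 0 0 20'
python3 -c "
from h import *
go(627.8,-298,60,-8.9)"
```

```text
time_s: 29.72
position: [0.5255, 0.0248, -0.0061]
tcp_rot: [[0.898, 0.439, 0.001], [0.439, -0.898, -0.0], [0.001, 0.0, -1.0]]
force: [0.0, -1.2, 3.6]
opening: 0.368
grasp_force: 30.0
t 29.73 pos [525.5  24.8  -6.1] yaw -63.94 | shift [-49.9 335.  -66. ] az -0.961
```

```bash
python3 -m jog '0 0 -8 0 0 0 20; 0 0 -20 0 0 0 20; 0 0 -38 0 0 0 20; -5 33 0 0 0 0 20; -7 48 0 0 0 0 20; -8 54 0 0 0 0 20; -8 54 0 0 0 0 20; -8 54 0 0 0 0 20; -7 48 0 0 0 0 20; -5 33 0 0 0 0 20; -1.9 11 0 0 0 -0.12 20; 0 0 0 0 0 -0.16 20'
python3 -m jog '0 0 0 0 0 -0.17 20; 0 0 0 0 0 -0.17 20; 0 0 0 0 0 -0.17 20; 0 0 0 0 0 -0.171 20; 0 0 0 0 0 0 20; 0 0 0 0 0 0 20'
python3 - <<'E'
from h import *
measure([("cradle_blue",CR,0,(.628,-.298))])
k=capture("wrist");cv2.imwrite("pics/w7.png",k["color"][:,:,::-1])
go(627.8,-298.2,-4.1,-8.9)
E
```

```text
time_s: 31.22
position: [0.6273, -0.2995, 0.0593]
tcp_rot: [[0.74, 0.673, -0.0], [0.673, -0.74, -0.0], [-0.0, 0.0, -1.0]]
force: [-0.3, 0.4, -0.1]
opening: 0.363
grasp_force: 30.0
time_s: 31.98
position: [0.6273, -0.2978, 0.0594]
tcp_rot: [[0.157, 0.988, -0.0], [0.988, -0.157, 0.0], [0.0, -0.0, -1.0]]
force: [0.1, -0.3, -0.7]
opening: 0.365
grasp_force: 30.0
cradle_blue scene [ 626.9 -300.1   79.7] 0.136
cradle_blue side [ 627.3 -296.4   80.2] 0.04
cradle_blue both [ 627.6 -296.7   80. ] 0.095
t 32.23 pos [ 627.5 -298.    59.4] yaw -8.92 | shift [-0.2  0.3 63.5] az -0.0
```

View pics/w7.png

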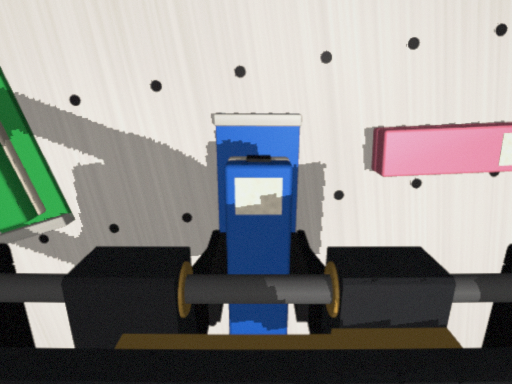

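Blue is aligned over its cradle (both centred near column 258, with the pink decoy off at right). Lowering.

```bash
python3 -m jog '0 0 25 0 0 0.006 20; 0 0 19 0 0 0 20; 0 0 10 0 0 0 20; 0 0 4 0 0 0 20; 0 0 2.5 0 0 0 20; 0 0 1.5 0 0 0 20; 0 0 1 0 0 0 20; 0 0 0.7 0 0 0 20; 0 0 0.4 0 0 0 20; 0 0 0 0 0 0 20'
```

```text
time_s: 33.48
position: [0.6277, -0.2981, -0.004]
tcp_rot: [[0.16, 0.987, 0.0], [0.987, -0.16, -0.0], [-0.0, 0.0, -1.0]]
force: [-0.2, -0.3, 3.5]
opening: 0.364
grasp_force: 30.0
```

```bash
python3 -m jog '0 0 0.4 0 0 0 20; 0 0 0 0 0 0 20; 0 0 0 0 0 0 36; 0 0 0 0 0 0 50; 0 0 0 0 0 0 50; 0 0 -15 0 0 0 50; 0 0 -35 0 0 0 50; 0 0 -50 0 0 0 50; 0 0 -50 0 0 0 50; 0 0 0 0 0 0 50; 0 0 0 0 0 0 50'
python3 - <<'E'
from h import *
k=capture("wrist")
m=mask("wrist","case_blue",(.6278,-.298),k,.02);print("wrist blue",None if m is None else fit([(k,m)],CASE,.006,(.6278,-.298)))
m=mask("wrist","cradle_blue",(.6278,-.298),k,.005);print("wrist cradle",None if m is None else fit([(k,m)],CR,0,(.6278,-.298)))
ks=measure([("case_blue",CASE,.006,(.6278,-.298))])
cv2.imwrite("pics/end.png",cv2.resize(np.hstack([k["color"],ks["scene"]["color"]])[:,:,::-1],(800,300),interpolation=cv2.INTER_AREA))
E
```

```text
time_s: 34.85
position: [0.6272, -0.2977, 0.1454]
tcp_rot: [[0.16, 0.987, -0.0], [0.987, -0.16, 0.0], [0.0, -0.0, -1.0]]
force: [0.8, -0.3, -0.1]
opening: 0.577
grasp_force: 0.0
wrist blue (array([ 627.6, -298.1,   80.9]), np.float64(0.033))
wrist cradle None
case_blue scene [ 628.4 -301.8   79.4] 0.104
case_blue side [ 627.8 -298.5   79.6] 0.06
case_blue both [ 628.4 -299.6   80.1] 0.094
```

View pics/end.png

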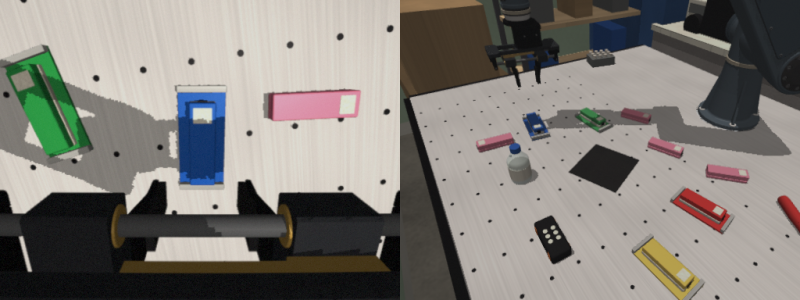

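All four cases sit in their own cradles, and the bottle, lamp and pink cases are untouched.

```bash
python3 -c "
from rig import *
print(hand_in())"
```

```text
the job is handed in; nothing more can be done
None
```

The job is handed in at about 35 s of the 96 s limit: red, green, yellow and blue each lie flat, square and centred in their own cradle, going by the camera fits, and the bottle, lamp and pink cases were not touched.

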